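# Put the cover plate back on the outlet box

## Task

The outlet box's thin metal cover plate lies flat in the shallow channel on top of the dark steel power unit, where fingers cannot get round it. Press on it by feel, only as hard as it needs, and slide it, still flat, out over the open front edge until enough overhangs to grip (about a third of its length, without letting it tip off), then grip the overhanging end by its two long sides, carry it to the open white outlet box and lay it down gently, centred and lengthwise, so that it closes the box completely. Be gentle throughout: the channel's floor is thin sheet, do not drop the plate, and leave the screwdriver, adapter and carton where they are.

Things in the scene. Friction and masses are not known exactly. Their poses are not given: they have to be found in the camera images.
- unit: dark steel power unit, fixed, 165 mm (its x) by 78 mm; z up, origin under its middle, 60 mm below its flat level top (the channel floor), which is 60 to 75 mm above the table, differing each time. On the top: two side rails along the whole length (6 mm thick, 8 mm high, 66 mm apart inside) and a like rear lip at +x; the channel is open at its -x end, roughly towards the robot
- unit_edge (a point): middle of the unit's front top edge, where the channel floor ends (x = -82.5 mm, z = 60 mm in the unit's frame), table below. The floor is a thin panel on stiff rubber mounts: it gives only 1 mm per 25 N and bends for good if pressed with over 18 N; a spring clip in the +y rail at x = -30 mm holds the plate sideways with about 4 N
- plate_center (a point): centre (half-way up) of the loose aluminium cover plate, 120 mm (its x) by 62 mm by 4 mm, 60 to 120 g, four dark screw marks; it starts flat in the channel, its x along the unit's, held against the -y rail by a spring clip (4 mm free at the other side), rear edge 2 to 12 mm from the rear lip. Shut fingertips pressed on it with 8 to 14 N drag it along; with only a few N the finger slips on it
- plate_front (a point): middle of the plate's front (-x) end, half-way up, 60 mm from plate_center; it starts about 27 to 37 mm behind the unit's front edge
- outlet: white plastic outlet box, open at the top with black sockets inside, fixed, 104 mm (its x) by 48 mm (its y) by 50 mm high, walls 4 mm; origin at the centre of its underside on the table
- outlet_rim (a point): centre of the outlet box's open mouth, at rim height (50 mm above the table); the plate, resting on the rim and centred, overhangs the box by 8 mm at each end and 7 mm at each side, its centre 2 mm above this point; either way round will do
- driver: screwdriver lying on the table, a bystander; leave it alone
- adapter: black mains adapter 95 x 45 x 30 mm on the table, a bystander; origin at the centre of its underside; leave it alone
- carton: small closed carton 110 x 80 x 60 mm on the table, a bystander; origin at the centre of its underside; leave it alone
- floor: the thin sprung floor panel of the unit's channel, 159 x 66 mm, on which the plate lies; its origin is that of the unit
Mind the look-alikes: they are no part of the job. There is more than one size of the part that bears plate_center; the job needs the largest.

How it is judged:
On the way, in this order (a step that is already met when the one before it is completed fails the run):
1. the plate has been slid out flat along the channel so that its front end overhangs the unit's front edge by 25 mm or more, while still resting on the unit (x of plate_front in the frame of unit_edge below -0.025 m and x of plate_center in the frame of unit_edge above 0 m and z of plate_center in the frame of unit_edge below 0.006 m and angle between plate_center's own z axis and vertical below 0.06 rad and contact force between plate and unit above 0.05 N), for 0.2 s.
2. the plate is held by the fingers clear of the unit (contact force between plate and the fingers above 1 N and z of plate_center in the frame of unit_edge above 0.015 m), for 0.2 s.
At the end, for the whole second after the job is handed in: the plate lies flat (within 0.04 rad) and at rest on the outlet box's rim, centre within 6 mm of the box's centre, lengthwise with it within 0.1 rad (either way round), released (horizontal distance between plate_center and outlet_rim below 0.006 m and angle between the x axis of plate_center and the x axis of outlet_rim, either way round below 0.1 rad and angle between plate_center's own z axis and vertical below 0.04 rad and z of plate_center in the frame of outlet_rim between 0 and 0.004 m and linear speed of plate below 0.01 m/s and not (contact force between plate and the fingers above 0.05 N)); the robot touches nothing.
It fails at once if the plate is pressed onto the power unit with more than 18 N (contact force between plate and floor above 18 N).
It fails at once if the plate is slammed or pressed onto the outlet box with more than 40 N (contact force between plate and outlet above 40 N).
It fails at once if the plate drops to the table (height (world z) of plate_center below 0.035 m).
It fails at once if the screwdriver, adapter or carton is moved by more than 15 mm (distance of any of driver, adapter, carton from where it was at the start of the episode above 0.015 m).
It also fails if it takes over 66 s, if anything falls off the work surface, if the arm or the gripper's body presses on something with over 40 N, if the wrist force passes 120 N, or if a joint passes its speed limit or range.

## Robot

A 7-joint arm with a two-finger parallel gripper is mounted at the origin on the work surface. World frame = base frame: x ahead of the robot, y to its left, z up, the work surface at z = 0. Lengths are in m, angles in rad, forces in N, time in s.
With the tool pointing down it reaches from about 0.35 to 0.9 m from the base axis. Payload 19.9 kg.
Tool frame: the origin (TCP) lies midway between the tips of the shut fingers; the grasp point (between the pads) lies 19 mm behind it (env.tcp_to_grasp is the distance from the TCP to the grasp point, in m); z points along the fingers, y is the line along which they close (so a half turn about z gives the same grasp; the last joint's range is limited). The gripper opens to 85 mm and grips with 20 to 120 N. Pads are 22 mm wide; open, the fingers measure 114 mm over their backs; the gripper's body (76 mm by 85 mm) begins 54 mm behind the grasp point. The pads swing forward as they close: fully open they stand 13 mm farther back than shut.
Start: joints at [-1.177, 0.417, -0.01, 1.614, 0.005, 1.111, -0.053], TCP at [0.263, 0.567, 0.231] pointing down, gripper open.
Joint ranges: [-2.81, 2.81], [-0.39, 2.02], [-1.27, 1.25], [0.06, 2.57], [-1.19, 4.33], [0.19, 2], [-2.82, 2.82]. Speed limits (rad/s): [1.89, 1.89, 2.39, 2.39, 3.01, 3.01, 3.01].

## Interface

Orientations are given as a unit quaternion [w, x, y, z].
In Python, from plant import env gives the robot as it stands. The module is installed in compiled form; this text tells all that it offers.
- The arm moves only by the tool carry_out, never from a script. Its argument "targets" is a list of rows, each an object with "translation": the shift along the world's x, y, z in mm, a list of three; "twist": the turn, a rotation vector about the world's x, y, z in degrees, a list of three; "claw": the opening, from 0 (shut) to 1 (fully open). In form: [{"translation": [dx, dy, dz], "twist": [ax, ay, az], "claw": claw}, ...]. A call has 1 to 5 rows; each row shifts and turns the commanded pose from where the row before left it; what a row does not reach is not made up. A row lasts 1/8 s, in which the tool goes at most 62.5 mm and 10.7 degrees, less where a joint would pass 70% of its speed; a pose out of reach is approached as far as the arm can. A call with a gripper value outside its range is refused whole. The fingers move at their own pace and stop on an object; "newtons" is the grip in N (left out, the last holds). Time passes only in rows, so rows that do not move let the fingers close. It gives the time, the measured TCP pose, the force, the opening and the grip force at its end, in the units of the state.
- env.observe(): the state, without advancing time (a new reading comes with each control period).
- env.snapshot(name): name is "side" or "top"; returns a dict with "color" (420x560x3 uint8, red, green, blue), "vfov" (degrees; the focal length in pixels is half the picture's height over the tangent of half this angle, whatever the lens; pixels are square), "cx", "cy" (the principal point, pixels), "R" (3x3) and "t" (3): a world point X has camera coordinates R X + t. Camera axes: x right, y down, z forward; pixel columns grow to the right and rows downward; lengths in m; the calibration is good to about 2 mm. A picture is of the moment at which its call begins. There is no depth.
- env.job_done(): hands the job in; it is judged then, once.
Trained networks look in a picture, given as the dict that the camera call returned (one of the last four; its "shot" number tells which), for a name from the list of things; names that differ only in an ending like _2 or _b are one class to them, and where a whole thing is asked for, a point or a joint stands for the part that bears it (a point fixed in the world has none). Each returns a list of dicts, best first, with "score" (0 to 1); they miss things now and then, are a little off and sometimes report something else, mostly with a low value. They report only what shows in the picture. A call takes as long as a camera call. They do not tell look-alikes from the thing itself.
- env.find_in(query, picture): "point" ([column, row] in pixels, amid what is visible of it).
- env.trace(query, picture): "pixels" (420x560 bool, what is visible of it) and "point" ([column, row] in pixels, amid what is visible of it).
- env.mark_of(query, picture): "point" ([column, row] in pixels: a listed point, or the origin of a listed thing).
The state is a dict: "time_s": time; "joints": joint angles; "joint_velocities": joint speeds; "effort": joint torques, N m; "tcp_pos": TCP position; "ee_rot": TCP orientation; "ft_force": force on the tool from outside, world axes, zero at the start; "torque": the same for the moment, N m; "finger_gap": opening from 0.0 (shut) to 1.0 (fully open); "gripper_force": force on a finger pad.
Only numpy, scipy, OpenCV 4.12 (cv2) and the standard library are available. Lean on these libraries where they do the work, as an engineer would, in place of code of your own. Each camera call takes 0.05 s, during which the arm holds its last target. There are 200 camera calls.

## Working session

There is one attempt and no reset: what is moved stays moved. The work goes in short steps, Python scripts to look and compute and a tool call to move; the robot and the scene stay as the last step left them, time stands still between calls to the robot, and variables do not carry over. Pictures are saved under pics/ and viewed, at most 10 in all, crops included, and the job is handed in when it is done.

Besides the shell and the picture viewer there is one more tool, called after "Emit:" by a JSON object that holds its "op" and its "data", one argument or row to a line. carry_out: Moves the arm, as the interface text tells. Its arguments: {"type":"object","properties":{"targets":{"type":"array","items":{"type":"object","properties":{"translation":{"type":"array","items":{"type":"number"}},"twist":{"type":"array","items":{"type":"number"}},"claw":{"type":"number"}}}},"newtons":{"type":"number"}},"required":["targets"]}

```bash
mkdir -p pics; cat > h.py <<'E'
import numpy as np, cv2
from plant import env
def K(s):
    f=s["color"].shape[0]/2/np.tan(np.radians(s["vfov"])/2); return f
def proj(s,X):
    c=np.asarray(X)@np.array(s["R"]).T+s["t"]; return c[...,:2]/c[...,2:]*K(s)+[s["cx"],s["cy"]]
def ray(s,p):
    d=np.array([(p[0]-s["cx"])/K(s),(p[1]-s["cy"])/K(s),1]); R=np.array(s["R"]); return -R.T@s["t"], R.T@d
def atz(s,p,z):
    o,d=ray(s,p); return o+d*(z-o[2])/d[2]
def tri(a,p,b,q):
    A=[];B=[]
    for s,x in((a,p),(b,q)):
        o,d=ray(s,x); d/=np.linalg.norm(d); P=np.eye(3)-np.outer(d,d); A.append(P);B.append(P@o)
    X=np.linalg.lstsq(np.vstack(A),np.hstack(B),rcond=None)[0]
    return X, max(np.linalg.norm(proj(a,X)-p),np.linalg.norm(proj(b,X)-q))
def save(s,n): cv2.imwrite("pics/"+n,s["color"][...,::-1])
E
python3 - <<'E'
from h import *
np.set_printoptions(precision=4,suppress=True)
o=env.observe(); print({k:np.round(v,4) for k,v in o.items()}, env.tcp_to_grasp)
a=env.snapshot("side");b=env.snapshot("top")
for s in(a,b): print(s["vfov"],K(s),s["cx"],s["cy"],-np.array(s["R"]).T@s["t"], np.array(s["R"])[2])
for q in["unit","unit_edge","plate_center","plate_front","outlet","outlet_rim","driver","adapter","carton"]:
    r=[env.mark_of(q,s) for s in(a,b)]
    print(q,[[(np.round(d["point"],1).tolist(),round(d["score"],2)) for d in x[:4]] for x in r])
    for x in r[0][:3]:
        for y in r[1][:3]:
            X,e=tri(a,x["point"],b,y["point"]); print("   ",X,round(e,1))
cv2.imwrite("pics/a.png",np.vstack([a["color"],b["color"]])[...,::-1][:, :]) 
save(a,"side.png");save(b,"top.png")
E
```

```text
{'time_s': np.float64(0.0), 'joints': array([-1.1775,  0.418 , -0.0103,  1.6142,  0.0047,  1.1107, -0.053 ]), 'joint_velocities': array([ 0.0013,  0.0005,  0.0004, -0.0004,  0.0002, -0.0007,  0.0007]), 'effort': array([  0.0026, -86.4425,   0.6807, -43.4878,   0.0193,   0.0077,
        -0.    ]), 'tcp_pos': array([0.2631, 0.5665, 0.2307]), 'ee_rot': array([-0.0001,  0.2157,  0.9765, -0.0006]), 'ft_force': array([-1.024 , -0.2287, -0.4364]), 'torque': array([-0.047 ,  0.0107, -0.0288]), 'gripper_force': np.float64(0.0), 'finger_gap': np.float64(1.005)} 0.0187
45.32442672413295 502.9526040721669 274.2990040094716 212.29211268995033 [ 0.0999 -1.0031  0.9188] [ 0.3772  0.7073 -0.5978]
50.395125408753216 446.32199685818546 274.12879668397875 208.81532592932072 [ 0.4784 -0.0142  1.3445] [ 0.1238 -0.0031 -0.9923]
unit [[([242.0, 200.1], 0.65)], [([214.2, 226.4], 0.83)]]
    [0.5947 0.1549 0.0254] 2.9
unit_edge [[([218.1, 196.4], 0.56)], [([216.0, 250.4], 0.75)]]
    [0.5185 0.1434 0.0695] 1.4
plate_center [[([245.5, 189.1], 0.8), ([279.8, 226.4], 0.55), ([190.2, 194.5], 0.53)], [([215.0, 22
[... 693 characters left out ...]

    [ 0.5616  0.3137 -0.0391] 15.6
    [0.5643 0.061  0.1235] 17.2
    [ 0.616   0.1419 -0.0604] 22.2
    [ 0.6285  0.2897 -0.1467] 39.0
    [ 0.6336  0.0488 -0.0053] 3.7
outlet [[([291.5, 278.0], 0.74)], [([332.6, 233.4], 0.81)]]
    [ 0.5792 -0.1972  0.0102] 2.1
outlet_rim [[([290.3, 263.7], 0.9)], [([334.1, 231.4], 0.64)]]
    [ 0.5788 -0.1937  0.0577] 0.9
driver [[([223.0, 167.1], 0.56)], [([137.3, 209.9], 0.84)]]
    [ 0.6367  0.3956 -0.0013] 0.8
adapter [[([327.2, 214.7], 0.62), ([350.3, 344.7], 0.29)], [([268.6, 155.0], 0.71)]]
    [0.8144 0.0008 0.0036] 0.9
    [ 0.9975  0.0078 -0.7187] 1.6
carton [[([354.4, 345.9], 0.93)], [([418.5, 219.9], 0.64)]]
    [ 0.6148 -0.4508  0.0087] 2.7
```

View pics/side.png

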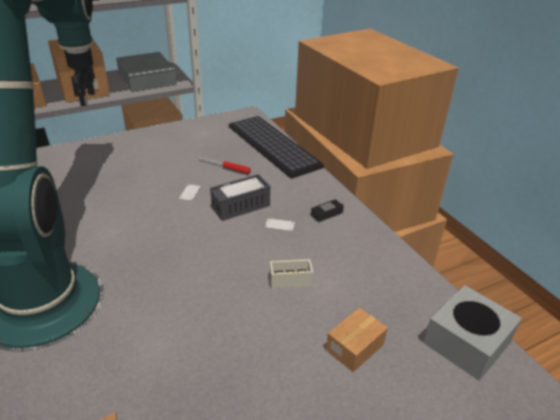

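View pics/top.png

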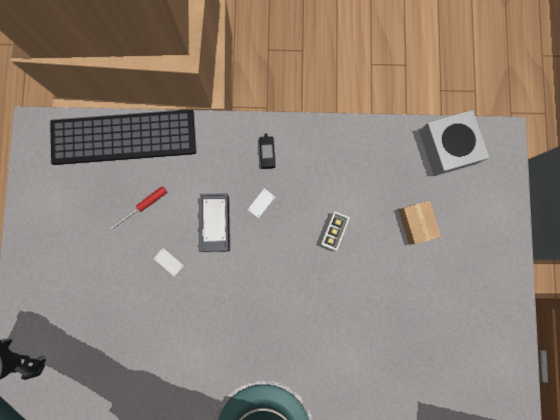

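The side view shows the unit with plate near (240,195), the outlet near (291,272), and two small look-alike plates on the table at (190,192) and (280,225). In the top view the unit is at (214,222), the outlet at (335,231) and the carton at (420,222). Next I'll refine the poses with sub-pixel fits.

```bash
python3 - <<'E'
from h import *
a=env.snapshot("side");b=env.snapshot("top")
def crop(s,x,y,w,h): return cv2.resize(s["color"][y:y+h,x:x+w],(400,300),interpolation=cv2.INTER_NEAREST)
im=np.vstack([np.hstack([crop(b,174,190,88,66),crop(b,296,198,88,66)]),np.hstack([crop(a,198,164,88,66),crop(a,247,240,88,66)])])
cv2.imwrite("pics/c.png",im[...,::-1])
import pickle; pickle.dump((a,b),open("s0.pkl","wb"))
for q in["unit","plate_center","outlet"]:
  for s in(a,b):
    for d in env.trace(q,s)[:1]:
        m=d["pixels"].astype(np.uint8); print(q,m.sum(),cv2.minAreaRect(cv2.findNonZero(m)),d["score"])
E
```

```text
unit 1546 ((240.67013549804688, 196.47738647460938), (35.70442199707031, 61.03215408325195), 72.12129974365234) 0.66
unit 879 ((214.5, 219.5), (41.0, 21.0), 90.0) 0.22
plate_center 415 ((241.47982788085938, 187.4319305419922), (11.328023910522461, 40.162994384765625), 73.49564361572266) 0.97
plate_center 391 ((168.40000915527344, 261.20001220703125), (26.899375915527344, 14.534341812133789), 40.601295471191406) 0.97
outlet 1148 ((290.4553527832031, 273.6969299316406), (27.180309295654297, 43.6549072265625), 86.8201675415039) 0.72
outlet 656 ((334.45855712890625, 230.60057067871094), (18.493560791015625, 36.87833786010742), 22.380136489868164) 0.81
```

View pics/c.png

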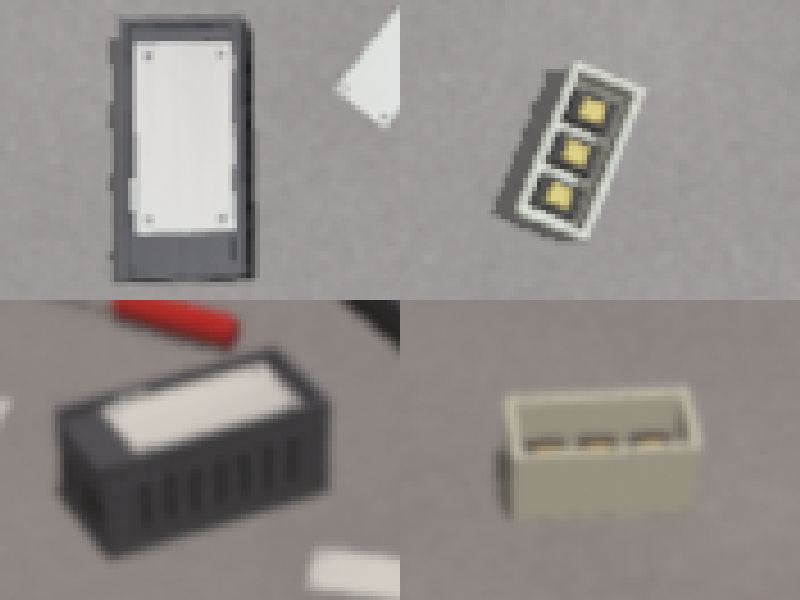

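The crops show the plate (four screw marks) against the right (-y) rail of the unit, with the channel's open end at the bottom. The outlet rim is turned by about 23°. Now I'll fit poses from the corners.

```bash
cat > fit.py <<'E'
from h import *
import pickle
from scipy.optimize import least_squares
np.set_printoptions(precision=4,suppress=True)
a,b=pickle.load(open("s0.pkl","rb"))
k=88/400
def px(l,ox,oy,dx,dy): return (np.array(l,float)-[dx,dy])*k+[ox,oy]-0.5
def rect(L,W,p):
    c=np.array([[L,W],[L,-W],[-L,-W],[-L,W]])/2; R=np.array([[np.cos(p[3]),-np.sin(p[3])],[np.sin(p[3]),np.cos(p[3])]])
    return np.c_[c@R.T+p[:2],np.full(4,p[2])]
# order: +x+y, +x-y, -x-y, -x+y
D={"outlet":(.104,.048,px([[575,62],[646,92],[588,241],[516,210]],296,198,400,0),px([[502,396],[690,386],[703,450],[511,460]],247,240,400,300),None),
"railtop":(.165,.078,px([[120,18],[252,20],[256,278],[113,280]],174,190,0,0),px([[57,408],[278,347],[331,402],[110,461]],198,164,0,300),None),
"plate":(.120,.062,px([[132,40],[234,40],[237,235],[131,235]],174,190,0,0),px([[102,407],[272,361],[306,403],[128,453]],198,164,0,300),None)}
for n,(L,W,pt,ps,_) in D.items():
    best=None
    for y0 in np.radians([-30,0,30,60,90,-60]):
      for perm in range(4):
        f=lambda p:np.r_[(proj(b,rect(L,W,p))-pt).ravel(),(proj(a,rect(L,W,p))-np.roll(ps,perm,0)).ravel()]
        r=least_squares(f,[.58,0,.06,y0],loss="soft_l1")
        if best is None or r.cost<best[0].cost: best=(r,perm,f)
    r,perm,f=best; print(n,r.x,np.degrees(r.x[3]),"perm",perm,"rms",np.sqrt(np.mean(f(r.x)**2)))
    for nm,s,p in(("top",b,pt),("side",a,np.roll(ps,perm,0))):
        g=lambda q:(proj(s,rect(L,W,[q[0],q[1],r.x[2],q[2]]))-p).ravel()
        q=least_squares(g,r.x[[0,1,3]]); print("   ",nm,"only",q.x,np.round(g(q.x),1))
E
python3 fit.py
```

```text
outlet [ 0.5802 -0.1979  0.0514 -0.3737] -21.409056394919787 perm 3 rms 0.47153988244498846
    top only [ 0.5793 -0.1974 -0.373 ] [ 0.3 -0.  -0.  -0.3 -0.3 -0.   0.1  0.4]
    side only [ 0.581  -0.1982 -0.3751] [-0.5  0.7 -0.4 -0.5  0.3 -0.5  0.6  0.5]
railtop [0.5962 0.1499 0.0789 0.0373] 2.1382324636993864 perm 3 rms 1.0341763970157996
    top only [0.5949 0.1514 0.0289] [ 1.   0.1 -0.9 -0.6 -1.9  0.4  1.9  0.2]
    side only [0.5983 0.1504 0.044 ] [ 0.1 -0.7  0.7 -0.5 -0.7  1.3 -0.1 -0.4]
plate [0.6031 0.153  0.0742 0.0239] 1.3708236946088779 perm 3 rms 0.9757569128184734
    top only [0.6022 0.1534 0.0367] [ 0.5  0.7 -0.3  0.4 -0.8 -0.7  0.6 -0.4]
    side only [ 0.6039  0.1522 -0.0349] [-1.   0.4 -0.3  1.5  1.4 -0.5 -0.2 -1.2]
```

Emit:
{"op": "carry_out", "data": {
  "targets": [
    {"translation":[35,-41,0],"twist":[0,0,3],"claw":0},
    {"translation":[35,-41,0],"twist":[0,0,3],"claw":0},
    {"translation":[35,-41,0],"twist":[0,0,3],"claw":0},
    {"translation":[35,-41,0],"twist":[0,0,3],"claw":0},
    {"translation":[35,-41,0],"twist":[0,0,3],"claw":0}
  ]
}}

```text
time_s: 2.02
tcp_pos: [0.4392, 0.3604, 0.2315]
ee_rot: [0.0, 0.086, 0.996, 0.0]
ft_force: [-0.2, 0.6, 0.6]
finger_gap: -0.002
gripper_force: 0.0
```

Emit:
{"op": "carry_out", "data": {
  "targets": [
    {"translation":[35,-41,-10],"twist":[0,0,3],"claw":0},
    {"translation":[35,-41,-10],"twist":[0,0,3],"claw":0},
    {"translation":[35,-41,-20],"twist":[0,0,3],"claw":0},
    {"translation":[35,-41,-20],"twist":[0,0,3],"claw":0},
    {"translation":[35,-41,-20],"twist":[0,0,0],"claw":0}
  ]
}}

```text
time_s: 2.65
tcp_pos: [0.6143, 0.1555, 0.1508]
ee_rot: [0.0, -0.019, 1.0, 0.0]
ft_force: [1.5, 1.0, 0.0]
finger_gap: -0.005
gripper_force: 0.0
```

```bash
cat > ph.py <<'E'
from h import *
import pickle
from scipy.optimize import minimize
np.set_printoptions(precision=4,suppress=True)
def rect(L,W,p):
    c=np.array([[L,W],[L,-W],[-L,-W],[-L,W]])/2; R=np.array([[np.cos(p[2]),-np.sin(p[2])],[np.sin(p[2]),np.cos(p[2])]])
    return np.c_[c@R.T+p[:2],np.full(4,p[3])]
def cov(s,P,roi,S=8):
    x,y,w,h=roi; m=np.zeros((h*S,w*S),np.uint8)
    q=(proj(s,P)-[x,y]+.5)*S-.5
    cv2.fillConvexPoly(m,np.round(q*256).astype(np.int32),255,shift=8)
    return cv2.blur(cv2.resize(m,(w,h),interpolation=cv2.INTER_AREA),(1,1))/255.
def fit(s,roi,L,W,z,p0,lo,hi):
    x,y,w,h=roi; g=s["color"][y:y+h,x:x+w].astype(float).mean(2)
    t=np.clip((g-lo)/(hi-lo),0,1)
    f=lambda p:((cov(s,rect(L,W,[*p,z]),roi)-t)**2).sum()
    best=min((minimize(f,np.array(p0)+d,method="Nelder-Mead",options=dict(initial_simplex=np.array(p0)+d+np.array([[0,0,0],[.006,0,0],[0,.006,0],[0,0,.06]]),xatol=1e-5,fatol=1e-4)) for d in([0,0,0],[.003,.002,.03],[-.003,-.002,-.03])),key=lambda r:r.fun)
    return best.x,best.fun
E
python3 - <<'E'
from ph import *
a,b=pickle.load(open("s0.pkl","rb"))
for z in(.070,.076):
  print(z,fit(b,(203,195,24,50),.12,.062,z,[.602,.153,.03],90,235),fit(a,(212,172,60,40),.12,.062,z,[.602,.153,.03],90,215))
o=env.observe(); print({k:np.round(o[k],4) for k in("time_s","tcp_pos","ee_rot","ft_force","finger_gap","joints")})
E
```

```text
0.07 (array([0.6024, 0.1537, 0.0394]), np.float64(20.031939951751845)) (array([0.6043, 0.1583, 0.0308]), np.float64(93.24958070895808))
0.076 (array([0.6019, 0.1531, 0.0414]), np.float64(19.05107953997388)) (array([0.6012, 0.1502, 0.023 ]), np.float64(95.59510873663974))
{'time_s': np.float64(2.65), 'tcp_pos': array([0.6143, 0.1555, 0.1508]), 'ee_rot': array([ 0.0002, -0.0187,  0.9998,  0.0001]), 'ft_force': array([1.52  , 1.0023, 0.0346]), 'finger_gap': np.float64(-0.0054), 'joints': array([-0.3727,  0.5152,  0.1033,  1.6658, -0.062 ,  0.9634,  1.3609])}
```

Emit:
{"op": "carry_out", "data": {
  "targets": [
    {"translation":[2,-2,-25],"claw":0},
    {"translation":[0,0,-25],"claw":0},
    {"translation":[0,0,-10],"claw":0},
    {"translation":[0,0,0],"claw":0},
    {"translation":[0,0,0],"claw":0}
  ]
}}

```text
invalid input at $.targets[0]: expected keys translation, twist, claw
```

Emit:
{"op": "carry_out", "data": {
  "targets": [
    {"translation":[0,0,-2],"claw":0},
    {"translation":[0,0,-1],"claw":0},
    {"translation":[0,0,-1],"claw":0},
    {"translation":[0,0,-1],"claw":0},
    {"translation":[0,0,-1],"claw":0}
  ]
}}

```text
invalid input at $.targets[0]: expected keys translation, twist, claw
```

Emit:
{"op": "carry_out", "data": {
  "targets": [
    {"translation":[2,-2,-25],"twist":[0,0,0],"claw":0},
    {"translation":[0,0,-25],"twist":[0,0,0],"claw":0},
    {"translation":[0,0,-10],"twist":[0,0,0],"claw":0},
    {"translation":[0,0,0],"twist":[0,0,0],"claw":0},
    {"translation":[0,0,0],"twist":[0,0,0],"claw":0}
  ]
}}

```text
time_s: 3.28
tcp_pos: [0.6158, 0.1551, 0.0923]
ee_rot: [0.001, -0.018, 1.0, 0.0]
ft_force: [0.0, -0.6, -0.5]
finger_gap: 0.001
gripper_force: 0.0
```

Emit:
{"op": "carry_out", "data": {
  "targets": [
    {"translation":[0,0,-2],"twist":[0,0,0],"claw":0},
    {"translation":[0,0,-1],"twist":[0,0,0],"claw":0},
    {"translation":[0,0,-1],"twist":[0,0,0],"claw":0},
    {"translation":[0,0,0],"twist":[0,0,0],"claw":0}
  ]
}}

```text
time_s: 3.78
tcp_pos: [0.6152, 0.1548, 0.0872]
ee_rot: [-0.0, -0.018, 1.0, -0.0]
ft_force: [-0.9, -0.2, 0.6]
finger_gap: 0.001
gripper_force: 0.0
```

Emit:
{"op": "carry_out", "data": {
  "targets": [
    {"translation":[0,0,-2],"twist":[0,0,0],"claw":0},
    {"translation":[0,0,-2],"twist":[0,0,0],"claw":0},
    {"translation":[0,0,-2],"twist":[0,0,0],"claw":0},
    {"translation":[0,0,-0.7],"twist":[0,0,0],"claw":0},
    {"translation":[0,0,0],"twist":[0,0,0],"claw":0}
  ]
}}

```text
time_s: 4.4
tcp_pos: [0.6152, 0.1548, 0.0805]
ee_rot: [-0.0, -0.018, 1.0, -0.0]
ft_force: [-0.1, -0.5, -0.3]
finger_gap: -0.001
gripper_force: 0.0
```

Emit:
{"op": "carry_out", "data": {
  "targets": [
    {"translation":[0,0,-0.5],"twist":[0,0,0],"claw":0},
    {"translation":[0,0,-0.5],"twist":[0,0,0],"claw":0}
  ]
}}

```text
time_s: 4.65
tcp_pos: [0.6153, 0.1548, 0.0796]
ee_rot: [0.0, -0.018, 1.0, -0.0]
ft_force: [0.1, 0.4, -0.3]
finger_gap: 0.003
gripper_force: 0.0
```

Emit:
{"op": "carry_out", "data": {
  "targets": [
    {"translation":[0,0,-0.5],"twist":[0,0,0],"claw":0},
    {"translation":[0,0,-0.5],"twist":[0,0,0],"claw":0}
  ]
}}

```text
time_s: 4.9
tcp_pos: [0.6153, 0.1548, 0.0785]
ee_rot: [0.0, -0.018, 1.0, -0.0]
ft_force: [0.2, 0.7, 0.2]
finger_gap: 0.0
gripper_force: 0.0
```

Emit:
{"op": "carry_out", "data": {
  "targets": [
    {"translation":[0,0,-0.4],"twist":[0,0,0],"claw":0},
    {"translation":[0,0,-0.4],"twist":[0,0,0],"claw":0}
  ]
}}

```text
time_s: 5.15
tcp_pos: [0.6152, 0.1548, 0.0777]
ee_rot: [0.0, -0.018, 1.0, -0.0]
ft_force: [-0.4, -0.1, 0.3]
finger_gap: 0.003
gripper_force: 0.0
```

Emit:
{"op": "carry_out", "data": {
  "targets": [
    {"translation":[0,0,-0.3],"twist":[0,0,0],"claw":0},
    {"translation":[0,0,-0.3],"twist":[0,0,0],"claw":0}
  ]
}}

```text
time_s: 5.4
tcp_pos: [0.6152, 0.1549, 0.0771]
ee_rot: [0.0, -0.018, 1.0, -0.0]
ft_force: [0.4, -0.2, -0.3]
finger_gap: -0.003
gripper_force: 0.0
```

Emit:
{"op": "carry_out", "data": {
  "targets": [
    {"translation":[0,0,-0.3],"twist":[0,0,0],"claw":0},
    {"translation":[0,0,-0.3],"twist":[0,0,0],"claw":0}
  ]
}}

```text
time_s: 5.65
tcp_pos: [0.6153, 0.1548, 0.0765]
ee_rot: [0.0, -0.018, 1.0, -0.0]
ft_force: [0.3, 0.4, 0.5]
finger_gap: 0.001
gripper_force: 0.0
```

Emit:
{"op": "carry_out", "data": {
  "targets": [
    {"translation":[0,0,-0.3],"twist":[0,0,0],"claw":0},
    {"translation":[0,0,-0.3],"twist":[0,0,0],"claw":0}
  ]
}}

```text
time_s: 5.9
tcp_pos: [0.6153, 0.1548, 0.0759]
ee_rot: [0.0, -0.018, 1.0, -0.0]
ft_force: [0.7, 0.6, -0.2]
finger_gap: -0.001
gripper_force: 0.0
```

Emit:
{"op": "carry_out", "data": {
  "targets": [
    {"translation":[0,0,-0.3],"twist":[0,0,0],"claw":0},
    {"translation":[0,0,-0.3],"twist":[0,0,0],"claw":0}
  ]
}}

```text
time_s: 6.15
tcp_pos: [0.6152, 0.1548, 0.0753]
ee_rot: [0.0, -0.018, 1.0, -0.0]
ft_force: [-0.3, 0.2, -0.0]
finger_gap: 0.0
gripper_force: 0.0
```

Emit:
{"op": "carry_out", "data": {
  "targets": [
    {"translation":[0,0,-0.3],"twist":[0,0,0],"claw":0},
    {"translation":[0,0,-0.3],"twist":[0,0,0],"claw":0}
  ]
}}

```text
time_s: 6.4
tcp_pos: [0.6152, 0.1549, 0.0747]
ee_rot: [-0.0, -0.018, 1.0, -0.0]
ft_force: [0.1, 1.1, 0.3]
finger_gap: -0.001
gripper_force: 0.0
```

Emit:
{"op": "carry_out", "data": {
  "targets": [
    {"translation":[0,0,-0.3],"twist":[0,0,0],"claw":0},
    {"translation":[0,0,-0.3],"twist":[0,0,0],"claw":0}
  ]
}}

```text
time_s: 6.65
tcp_pos: [0.6153, 0.1548, 0.0741]
ee_rot: [0.0, -0.018, 1.0, -0.0]
ft_force: [0.3, 0.3, -0.0]
finger_gap: -0.0
gripper_force: 0.0
```

Emit:
{"op": "carry_out", "data": {
  "targets": [
    {"translation":[0,0,-0.3],"twist":[0,0,0],"claw":0},
    {"translation":[0,0,-0.3],"twist":[0,0,0],"claw":0}
  ]
}}

```text
time_s: 6.9
tcp_pos: [0.6153, 0.1548, 0.0735]
ee_rot: [0.0, -0.018, 1.0, -0.0]
ft_force: [0.6, 0.2, 0.5]
finger_gap: 0.003
gripper_force: 0.0
```

Emit:
{"op": "carry_out", "data": {
  "targets": [
    {"translation":[0,0,-0.3],"twist":[0,0,0],"claw":0},
    {"translation":[0,0,-0.3],"twist":[0,0,0],"claw":0}
  ]
}}

```text
time_s: 7.15
tcp_pos: [0.6153, 0.1548, 0.073]
ee_rot: [0.0, -0.018, 1.0, -0.0]
ft_force: [0.4, -0.4, -0.2]
finger_gap: -0.003
gripper_force: 0.0
```

Emit:
{"op": "carry_out", "data": {
  "targets": [
    {"translation":[0,0,-0.3],"twist":[0,0,0],"claw":0},
    {"translation":[0,0,-0.3],"twist":[0,0,0],"claw":0}
  ]
}}

```text
time_s: 7.4
tcp_pos: [0.6152, 0.1548, 0.0723]
ee_rot: [0.0, -0.018, 1.0, -0.0]
ft_force: [-0.5, 0.1, -0.0]
finger_gap: 0.002
gripper_force: 0.0
```

Emit:
{"op": "carry_out", "data": {
  "targets": [
    {"translation":[0,0,-0.3],"twist":[0,0,0],"claw":0},
    {"translation":[0,0,-0.3],"twist":[0,0,0],"claw":0}
  ]
}}

```text
time_s: 7.65
tcp_pos: [0.6153, 0.1549, 0.0718]
ee_rot: [0.0, -0.018, 1.0, -0.0]
ft_force: [0.1, 0.3, 0.3]
finger_gap: -0.004
gripper_force: 0.0
```

Emit:
{"op": "carry_out", "data": {
  "targets": [
    {"translation":[0,0,-0.3],"twist":[0,0,0],"claw":0},
    {"translation":[0,0,-0.3],"twist":[0,0,0],"claw":0}
  ]
}}

```text
time_s: 7.9
tcp_pos: [0.6153, 0.1548, 0.0711]
ee_rot: [0.0, -0.018, 1.0, -0.0]
ft_force: [-0.3, -0.2, -0.3]
finger_gap: 0.0
gripper_force: 0.0
```

Emit:
{"op": "carry_out", "data": {
  "targets": [
    {"translation":[0,0,-0.3],"twist":[0,0,0],"claw":0},
    {"translation":[0,0,-0.3],"twist":[0,0,0],"claw":0}
  ]
}}

```text
time_s: 8.15
tcp_pos: [0.6153, 0.1548, 0.0708]
ee_rot: [0.0, -0.018, 1.0, 0.0]
ft_force: [-1.9, -0.2, 7.9]
finger_gap: -0.002
gripper_force: 3.5
```

Emit:
{"op": "carry_out", "data": {
  "targets": [
    {"translation":[0,0,-0.1],"twist":[0,0,0],"claw":0},
    {"translation":[-1,0,0],"twist":[0,0,0],"claw":0},
    {"translation":[-2,-0.1,0],"twist":[0,0,0],"claw":0}
  ]
}}

```text
time_s: 8.52
tcp_pos: [0.6129, 0.1548, 0.0709]
ee_rot: [0.001, -0.018, 1.0, 0.0]
ft_force: [3.3, -0.8, 4.6]
finger_gap: 0.0
gripper_force: 2.3
```

Emit:
{"op": "carry_out", "data": {
  "targets": [
    {"translation":[-1,0,-0.2],"twist":[0,0,0],"claw":0},
    {"translation":[-2,-0.1,0],"twist":[0,0,0],"claw":0},
    {"translation":[-2,-0.1,0],"twist":[0,0,0],"claw":0}
  ]
}}

```text
time_s: 8.9
tcp_pos: [0.6079, 0.1546, 0.0708]
ee_rot: [0.001, -0.018, 1.0, 0.0]
ft_force: [4.5, 0.9, 5.7]
finger_gap: -0.003
gripper_force: 2.9
```

Emit:
{"op": "carry_out", "data": {
  "targets": [
    {"translation":[0,0,-0.15],"twist":[0,0,0],"claw":0},
    {"translation":[-1,0,-0.15],"twist":[0,0,0],"claw":0},
    {"translation":[-2,-0.1,0],"twist":[0,0,0],"claw":0},
    {"translation":[-2,-0.1,0],"twist":[0,0,0],"claw":0}
  ]
}}

```text
time_s: 9.4
tcp_pos: [0.6032, 0.1544, 0.0707]
ee_rot: [0.001, -0.018, 1.0, 0.0]
ft_force: [5.0, -0.1, 7.6]
finger_gap: -0.001
gripper_force: 3.8
```

```bash
python3 - <<'E'
from h import *
a=env.snapshot("side");b=env.snapshot("top")
for s in(a,b): print([(np.round(d["point"],1).tolist(),round(d["score"],2)) for d in env.mark_of("plate_front",s)[:4]])
def crop(s,x,y,w,h): return cv2.resize(s["color"][y:y+h,x:x+w],(400,300),interpolation=cv2.INTER_NEAREST)
cv2.imwrite("pics/d.png",np.hstack([crop(b,174,200,88,66),crop(a,190,164,88,66)])[...,::-1])
E
```

```text
[([223.3, 195.3], 0.9), ([268.3, 224.0], 0.68), ([195.1, 186.4], 0.61)]
[([250.8, 213.2], 0.69), ([159.9, 250.4], 0.69)]
```

View pics/d.png

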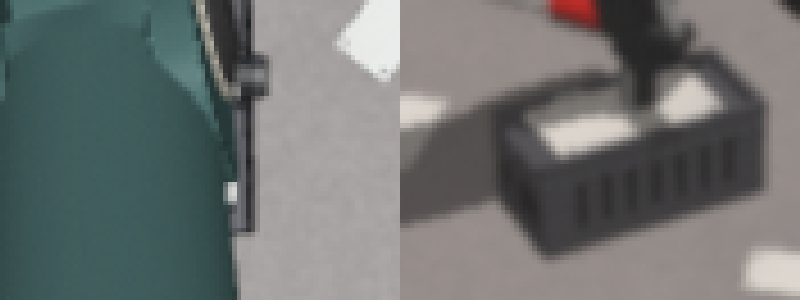

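The side view shows the plate's front near (224,198). It moved about 6 mm while the finger moved 12 mm, so it slipped at first. I'll press slightly harder and continue.

Emit:
{"op": "carry_out", "data": {
  "targets": [
    {"translation":[-1,0,-0.15],"twist":[0,0,0],"claw":0},
    {"translation":[-2,-0.1,-0.1],"twist":[0,0,0],"claw":0},
    {"translation":[-2.5,-0.1,0],"twist":[0,0,0],"claw":0},
    {"translation":[-2.5,-0.1,0],"twist":[0,0,0],"claw":0}
  ]
}}

```text
time_s: 10.1
tcp_pos: [0.5954, 0.154, 0.0706]
ee_rot: [0.001, -0.018, 1.0, 0.0]
ft_force: [5.2, -0.6, 9.4]
finger_gap: 0.0
gripper_force: 4.6
```

Emit:
{"op": "carry_out", "data": {
  "targets": [
    {"translation":[-2,-0.1,-0.1],"twist":[0,0,0],"claw":0},
    {"translation":[-3,-0.1,0],"twist":[0,0,0],"claw":0},
    {"translation":[-3,-0.1,0],"twist":[0,0,0],"claw":0},
    {"translation":[-3,-0.1,0],"twist":[0,0,0],"claw":0},
    {"translation":[-3,-0.1,0],"twist":[0,0,0],"claw":0}
  ]
}}

```text
time_s: 10.72
tcp_pos: [0.5815, 0.1533, 0.0706]
ee_rot: [0.001, -0.018, 1.0, 0.0]
ft_force: [5.1, -2.1, 9.6]
finger_gap: 0.004
gripper_force: 5.0
```

Emit:
{"op": "carry_out", "data": {
  "targets": [
    {"translation":[-3,-0.1,0],"twist":[0,0,0],"claw":0},
    {"translation":[-3,-0.1,0],"twist":[0,0,0],"claw":0},
    {"translation":[-3,-0.1,0],"twist":[0,0,0],"claw":0},
    {"translation":[-3,-0.1,0],"twist":[0,0,0],"claw":0},
    {"translation":[-3,-0.1,0],"twist":[0,0,0],"claw":0}
  ]
}}

```text
time_s: 11.35
tcp_pos: [0.5664, 0.1527, 0.0705]
ee_rot: [0.001, -0.018, 1.0, 0.0]
ft_force: [5.9, -1.9, 10.7]
finger_gap: -0.002
gripper_force: 5.2
```

```bash
python3 - <<'E'
from h import *
a=env.snapshot("side")
print([(np.round(d["point"],1).tolist(),round(d["score"],2)) for d in env.mark_of("plate_front",a)[:4]])
for x in(.54,.53,.52,.51,.50): print(x,proj(a,[x,.1495,.069]).round(1))
E
```

```text
[([211.5, 201.0], 0.85), ([265.7, 222.5], 0.62), ([193.1, 184.5], 0.51), ([352.5, 346.0], 0.22)]
0.54 [222.8 193.7]
0.53 [219.7 194.6]
0.52 [216.5 195.4]
0.51 [213.3 196.2]
0.5 [210.1 197. ]
```

Emit:
{"op": "carry_out", "data": {
  "targets": [
    {"translation":[-3,-0.2,0],"twist":[0,0,0],"claw":0},
    {"translation":[-3,-0.2,0],"twist":[0,0,0],"claw":0},
    {"translation":[-3,-0.2,0],"twist":[0,0,0],"claw":0},
    {"translation":[-3,-0.2,0],"twist":[0,0,0],"claw":0},
    {"translation":[-3,-0.2,0],"twist":[0,0,0],"claw":0}
  ]
}}

```text
time_s: 12.08
tcp_pos: [0.5515, 0.152, 0.0705]
ee_rot: [0.001, -0.018, 1.0, 0.0]
ft_force: [5.8, -0.2, 10.4]
finger_gap: 0.003
gripper_force: 5.0
```

Emit:
{"op": "carry_out", "data": {
  "targets": [
    {"translation":[-3,-0.1,0],"twist":[0,0,0],"claw":0},
    {"translation":[-3,-0.1,0],"twist":[0,0,0],"claw":0},
    {"translation":[-3,-0.1,0],"twist":[0,0,0],"claw":0},
    {"translation":[-3,-0.1,0],"twist":[0,0,0],"claw":0},
    {"translation":[0,0,0],"twist":[0,0,0],"claw":0}
  ]
}}

```text
time_s: 12.7
tcp_pos: [0.5391, 0.1515, 0.0705]
ee_rot: [0.001, -0.018, 1.0, 0.0]
ft_force: [4.2, -1.8, 11.9]
finger_gap: 0.001
gripper_force: 6.0
```

```bash
python3 - <<'E'
from h import *
a=env.snapshot("side")
print([(np.round(d["point"],1).tolist(),round(d["score"],2)) for d in env.mark_of("plate_front",a)[:4]])
print([(np.round(d["point"],1).tolist(),round(d["score"],2)) for d in env.mark_of("unit_edge",a)[:4]])
for x in(.50,.49,.48,.47,.46): print(x,proj(a,[x,.1495,.069]).round(1))
for x in(.50,.51,.52): print(x,proj(a,[x,.1495,.067]).round(1))
E
```

```text
[([266.2, 222.5], 0.67), ([191.4, 186.6], 0.66)]
[([216.2, 194.3], 0.72)]
0.5 [210.1 197. ]
0.49 [206.9 197.9]
0.48 [203.7 198.7]
0.47 [200.5 199.6]
0.46 [197.2 200.4]
0.5 [210.2 197.6]
0.51 [213.4 196.8]
0.52 [216.5 195.9]
```

Emit:
{"op": "carry_out", "data": {
  "targets": [
    {"translation":[0,0,1],"twist":[0,0,0],"claw":0},
    {"translation":[0,0,10],"twist":[0,0,0],"claw":0.2},
    {"translation":[-10,-50,30],"twist":[0,0,0],"claw":1},
    {"translation":[-10,-55,20],"twist":[0,0,0],"claw":1},
    {"translation":[-10,-55,0],"twist":[0,0,0],"claw":1}
  ]
}}

```text
time_s: 13.48
tcp_pos: [0.5082, -0.0097, 0.1324]
ee_rot: [0.001, -0.018, 1.0, 0.0]
ft_force: [0.1, -0.7, -0.1]
finger_gap: 0.83
gripper_force: 0.0
```

```bash
python3 - <<'E'
from ph import *
a=env.snapshot("side");b=env.snapshot("top"); pickle.dump((a,b),open("s1.pkl","wb"))
for q in("plate_front","plate_center","unit_edge"):
  for s in(a,b): print(q,[(np.round(d["point"],1).tolist(),round(d["score"],2)) for d in env.mark_of(q,s)[:4]])
def crop(s,x,y,w,h): return cv2.resize(s["color"][y:y+h,x:x+w],(400,300),interpolation=cv2.INTER_NEAREST)
cv2.imwrite("pics/e.png",np.hstack([crop(b,174,200,88,66),crop(a,190,164,88,66)])[...,::-1])
o=env.observe(); print(o["time_s"],o["tcp_pos"],o["finger_gap"])
E
```

```text
plate_front [([265.0, 219.6], 0.68), ([223.1, 195.0], 0.66), ([203.5, 201.4], 0.57), ([196.4, 181.7], 0.56)]
plate_front [([160.8, 251.8], 0.97), ([250.0, 214.9], 0.8), ([213.2, 265.7], 0.75)]
plate_center [([187.6, 195.0], 0.61), ([221.7, 197.0], 0.6), ([282.0, 225.9], 0.57)]
plate_center [([212.8, 245.1], 0.94), ([261.5, 202.8], 0.86), ([169.0, 262.7], 0.64)]
unit_edge [([213.9, 198.3], 0.87)]
unit_edge [([216.9, 248.8], 0.78)]
13.875 [ 0.5083 -0.0072  0.1305] 1.0006300482125274
```

View pics/e.png

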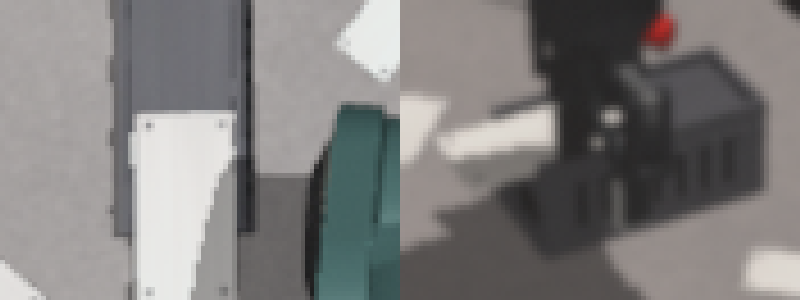

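```bash
python3 - <<'E'
from ph import *
a,b=pickle.load(open("s1.pkl","rb"))
print(fit(b,(203,215,24,65),.12,.062,.0705,[.533,.151,.038],90,235), fit(b,(203,215,24,65),.12,.062,.0705,[.533,.151,.038],80,170))
a0,b0=pickle.load(open("s0.pkl","rb"))
print(fit(b0,(203,195,24,50),.12,.062,.0705,[.602,.153,.03],90,235))
for p in([134,112],[237,112],[115,237],[256,233],[138,300],[236,300]): 
    q=np.array(p)*.22+[174,200]-.5; print(p,atz(b,q,.071),atz(b,q,.075))
for q in([212.8,245.1],[213.2,265.7]): print(atz(b,q,.069))
E
```

```text
(array([ 0.5302,  0.1635, -0.2237]), np.float64(108.62724513255444)) (array([0.5306, 0.1512, 0.0394]), np.float64(180.47527119199165))
(array([0.6024, 0.1537, 0.0397]), np.float64(19.902553641446787))
[134, 112] [0.589  0.1845 0.071 ] [0.5886 0.1838 0.075 ]
[237, 112] [0.5903 0.1197 0.071 ] [0.5899 0.1193 0.075 ]
[115, 237] [0.5104 0.1932 0.071 ] [0.5103 0.1926 0.075 ]
[256, 233] [0.5147 0.1053 0.071 ] [0.5145 0.1049 0.075 ]
[138, 300] [0.4717 0.1774 0.071 ] [0.4717 0.1768 0.075 ]
[236, 300] [0.4729 0.1164 0.071 ] [0.4729 0.116  0.075 ]
[0.5298 0.1545 0.069 ]
[0.4717 0.1512 0.069 ]
```

The top view shows the plate's rear edge at row ≈224.6 and the unit's front edge at row ≈251.5. That puts the overhang near 42 mm, with the plate still flat. Next I'll go to grip the overhanging end.

Emit:
{"op": "carry_out", "data": {
  "targets": [
    {"translation":[-6,50,0],"twist":[0,0,0],"claw":1},
    {"translation":[-6,50,0],"twist":[0,0,0],"claw":1},
    {"translation":[-6,47,0],"twist":[0,0,0],"claw":1},
    {"translation":[0,10,0],"twist":[0,0,0],"claw":1},
    {"translation":[0,0,0],"twist":[0,0,0],"claw":1}
  ]
}}

```text
time_s: 14.5
tcp_pos: [0.4901, 0.1492, 0.1305]
ee_rot: [-0.0, -0.019, 1.0, -0.0]
ft_force: [-1.0, 0.0, -0.5]
finger_gap: 1.0
gripper_force: 0.0
```

Emit:
{"op": "carry_out", "data": {
  "targets": [
    {"translation":[0,0.5,-15],"twist":[0,0,0],"claw":1},
    {"translation":[0,0,-20],"twist":[0,0,0],"claw":1},
    {"translation":[0,0,-20],"twist":[0,0,0],"claw":1},
    {"translation":[0,0,-15],"twist":[0,0,0],"claw":1},
    {"translation":[0,0,-10],"twist":[0,0,0],"claw":1}
  ]
}}

```text
time_s: 15.12
tcp_pos: [0.4901, 0.1484, 0.0495]
ee_rot: [-0.0, -0.018, 1.0, -0.0]
ft_force: [0.4, -0.0, 0.1]
finger_gap: 0.997
gripper_force: 0.0
```

Emit:
{"op": "carry_out", "data": {
  "newtons": 30,
  "targets": [
    {"translation":[0,1,-3],"twist":[0,0,0],"claw":1},
    {"translation":[0,0,0],"twist":[0,0,0],"claw":0.85},
    {"translation":[0,0,0],"twist":[0,0,0],"claw":0.78},
    {"translation":[0,0,0],"twist":[0,0,0],"claw":0.7},
    {"translation":[0,0,0],"twist":[0,0,0],"claw":0.6}
  ]
}}

```text
time_s: 15.75
tcp_pos: [0.4905, 0.15, 0.0479]
ee_rot: [0.0, -0.018, 1.0, -0.0]
ft_force: [-1.3, -2.5, 4.1]
finger_gap: 0.715
gripper_force: 31.7
```

Emit:
{"op": "carry_out", "data": {
  "newtons": 50,
  "targets": [
    {"translation":[0,0,1],"twist":[0,0,0],"claw":0.3},
    {"translation":[0,0,1],"twist":[0,0,0],"claw":0.3},
    {"translation":[0,0,2],"twist":[0,0,0],"claw":0.3},
    {"translation":[0,0,4],"twist":[0,0,0],"claw":0.3},
    {"translation":[0,0,5],"twist":[0,0,0],"claw":0.3}
  ]
}}

```text
time_s: 16.38
tcp_pos: [0.4902, 0.1503, 0.0609]
ee_rot: [-0.0, -0.018, 1.0, 0.0]
ft_force: [0.8, 0.4, -1.0]
finger_gap: 0.706
gripper_force: 54.4
```

Emit:
{"op": "carry_out", "data": {
  "targets": [
    {"translation":[0,0,10],"twist":[0,0,0],"claw":0.3},
    {"translation":[0,0,15],"twist":[0,0,0],"claw":0.3},
    {"translation":[0,0,15],"twist":[0,0,0],"claw":0.3},
    {"translation":[0,0,10],"twist":[0,0,0],"claw":0.3},
    {"translation":[0,0,0],"twist":[0,0,0],"claw":0.3}
  ]
}}

```text
time_s: 17.0
tcp_pos: [0.4907, 0.1503, 0.1115]
ee_rot: [0.001, -0.018, 1.0, 0.0]
ft_force: [-0.2, 0.1, -0.2]
finger_gap: 0.705
gripper_force: 54.4
```

```bash
python3 - <<'E'
from ph import *
a=env.snapshot("side");b=env.snapshot("top"); pickle.dump((a,b),open("s2.pkl","wb"))
def crop(s,x,y,w,h): return cv2.resize(s["color"][y:y+h,x:x+w],(400,300),interpolation=cv2.INTER_NEAREST)
cv2.imwrite("pics/f.png",np.hstack([crop(b,174,200,88,66),crop(a,170,144,100,75)])[...,::-1])
o=env.observe(); print(o["time_s"],o["tcp_pos"],o["finger_gap"],o["ft_force"])
E
```

```text
17.1 [0.4901 0.1501 0.1104] 0.7077159087456305 [-0.0122  0.3041 -1.2482]
```

View pics/f.png

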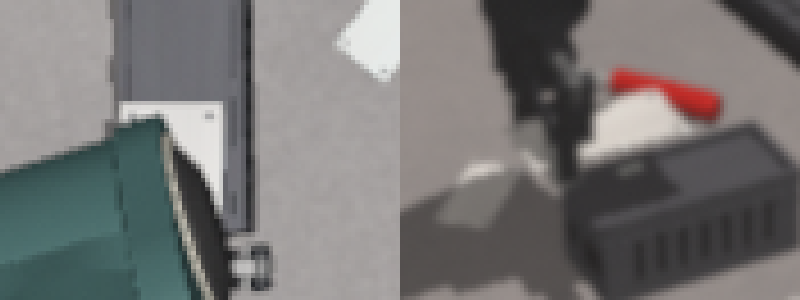

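The top view shows the rear edge of the held plate at row ≈222, columns 200–223. The plate is clear of the unit, and the side view shows it held.

```bash
python3 - <<'E'
from ph import *
a,b=pickle.load(open("s2.pkl","rb"))
T=np.array([.4901,.1501])
for p in([118,101],[222,101]):
    q=np.array(p)*.22+[174,200]-.5; print([atz(b,q,z) for z in(.125,.132,.139)])
q=np.array([170,101])*.22+[174,200]-.5
for z in(.125,.132,.139):
    r=atz(b,q,z)[:2]; c=r-.06*np.array([np.cos(.038),np.sin(.038)]); print(z,c,c-T)
print("before", np.array([.5306,.1512])-[.4905,.15])
E
```

```text
[array([0.5907, 0.1859, 0.125 ]), array([0.5901, 0.1848, 0.132 ]), array([0.5894, 0.1836, 0.139 ])]
[array([0.592 , 0.1233, 0.125 ]), array([0.5913, 0.1225, 0.132 ]), array([0.5907, 0.1217, 0.139 ])]
0.125 [0.5314 0.1523] [0.0413 0.0022]
0.132 [0.5308 0.1514] [0.0407 0.0013]
0.139 [0.5301 0.1504] [0.04   0.0003]
before [0.0401 0.0012]
```

Emit:
{"op": "carry_out", "data": {
  "targets": [
    {"translation":[3,-15,0],"twist":[0,0,-2],"claw":0.3},
    {"translation":[5,-30,0],"twist":[0,0,-2.4],"claw":0.3},
    {"translation":[5,-30,0],"twist":[0,0,-2.4],"claw":0.3},
    {"translation":[5,-35,0],"twist":[0,0,-2.4],"claw":0.3},
    {"translation":[5,-35,0],"twist":[0,0,-2.4],"claw":0.3}
  ]
}}

```text
time_s: 17.73
tcp_pos: [0.5131, 0.0029, 0.1102]
ee_rot: [-0.0, 0.085, 0.996, -0.0]
ft_force: [1.0, 0.7, -1.1]
finger_gap: 0.705
gripper_force: 54.4
```

Emit:
{"op": "carry_out", "data": {
  "targets": [
    {"translation":[6,-35,0],"twist":[0,0,-2.4],"claw":0.3},
    {"translation":[6,-35,0],"twist":[0,0,-2.4],"claw":0.3},
    {"translation":[6,-35,0],"twist":[0,0,-2.4],"claw":0.3},
    {"translation":[6,-35,0],"twist":[0,0,-2.4],"claw":0.3},
    {"translation":[5,-30,0],"twist":[0,0,-2.4],"claw":0.3}
  ]
}}

```text
time_s: 18.35
tcp_pos: [0.5417, -0.1674, 0.1102]
ee_rot: [-0.0, 0.189, 0.982, -0.0]
ft_force: [0.5, 0.5, -0.0]
finger_gap: 0.703
gripper_force: 54.4
```

Emit:
{"op": "carry_out", "data": {
  "targets": [
    {"translation":[0,-18,-8],"twist":[0,0,0],"claw":0.3},
    {"translation":[0,0,-10],"twist":[0,0,0],"claw":0.3},
    {"translation":[0,0,-10],"twist":[0,0,0],"claw":0.3},
    {"translation":[0,0,0],"twist":[0,0,0],"claw":0.3},
    {"translation":[0,0,0],"twist":[0,0,0],"claw":0.3}
  ]
}}

```text
time_s: 18.98
tcp_pos: [0.5424, -0.1823, 0.0827]
ee_rot: [0.0, 0.186, 0.983, 0.0]
ft_force: [-0.4, -0.6, -1.1]
finger_gap: 0.705
gripper_force: 54.4
```

```bash
python3 - <<'E'
from ph import *
a=env.snapshot("side");b=env.snapshot("top"); pickle.dump((a,b),open("s3.pkl","wb"))
def crop(s,x,y,w,h): return cv2.resize(s["color"][y:y+h,x:x+w],(400,300),interpolation=cv2.INTER_NEAREST)
cv2.imwrite("pics/g.png",np.hstack([crop(b,296,190,88,66),crop(a,247,225,88,66)])[...,::-1])
o=env.observe(); print(o["time_s"],o["tcp_pos"],o["ee_rot"],o["finger_gap"],o["ft_force"])
q=o["ee_rot"]; print("yaw",np.degrees(np.arctan2(-2*q[1]*q[2],1)*0+ -2*np.arctan2(q[1],q[2])))
E
```

```text
19.075 [ 0.5425 -0.1826  0.083 ] [ 0.0003  0.1863  0.9825 -0.    ] 0.7061241304327835 [ 0.8975 -0.4385 -1.3755]
yaw -21.477520815919895
```

View pics/g.png

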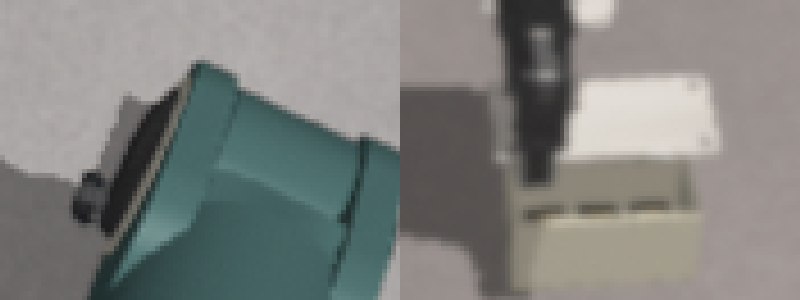

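The side view shows the plate level above the box, its far corners at about (708,76) and (718,153) in the crop. I'll compare these with the predicted position.

```bash
python3 - <<'E'
from ph import *
a,b=pickle.load(open("s3.pkl","rb"))
m=(np.array([[708,76],[718,154]])-[400,0])*.22+[247,225]-.5
print("meas",m)
for z in(.101,.104,.107): 
    P=rect(.12,.062,[.5799,-.1975,-.370,z]); print(z,proj(a,P[:2]).round(1), proj(a,P[:2]-[0,0,.004]).round(1))
E
```

```text
meas [[314.26 241.22]
 [316.46 258.38]]
0.101 [[313.2 242.3]
 [317.4 258.8]] [[313.1 243.5]
 [317.2 260. ]]
0.104 [[313.3 241.4]
 [317.5 257.9]] [[313.1 242.6]
 [317.3 259.1]]
0.107 [[313.3 240.5]
 [317.5 256.9]] [[313.2 241.7]
 [317.4 258.2]]
```

Emit:
{"op": "carry_out", "data": {
  "targets": [
    {"translation":[0,0,-10],"twist":[0,0,0],"claw":0.3},
    {"translation":[0,0,-15],"twist":[0,0,0],"claw":0.3},
    {"translation":[0,0,-12],"twist":[0,0,0],"claw":0.3},
    {"translation":[0,0,-7],"twist":[0,0,0],"claw":0.3},
    {"translation":[0,0,-2],"twist":[0,0,0],"claw":0.3}
  ]
}}

```text
time_s: 19.7
tcp_pos: [0.542, -0.1829, 0.036]
ee_rot: [-0.0, 0.187, 0.982, -0.0]
ft_force: [-0.9, -0.3, -0.7]
finger_gap: 0.707
gripper_force: 54.4
```

Emit:
{"op": "carry_out", "data": {
  "targets": [
    {"translation":[0,0,-0.7],"twist":[0,0,0],"claw":0.3},
    {"translation":[0,0,-0.7],"twist":[0,0,0],"claw":0.3},
    {"translation":[0,0,-0.6],"twist":[0,0,0],"claw":0.3},
    {"translation":[0,0,0],"twist":[0,0,0],"claw":0.3}
  ]
}}

```text
time_s: 20.2
tcp_pos: [0.5423, -0.1828, 0.0347]
ee_rot: [0.0, 0.187, 0.982, -0.0]
ft_force: [-0.5, -0.5, -1.6]
finger_gap: 0.707
gripper_force: 54.4
```

Emit:
{"op": "carry_out", "data": {
  "targets": [
    {"translation":[0,0,-0.5],"twist":[0,0,0],"claw":0.3},
    {"translation":[0,0,-0.5],"twist":[0,0,0],"claw":0.3},
    {"translation":[0,0,-0.5],"twist":[0,0,0],"claw":0.3},
    {"translation":[0,0,0],"twist":[0,0,0],"claw":0.3}
  ]
}}

```text
time_s: 20.7
tcp_pos: [0.5423, -0.1829, 0.0331]
ee_rot: [-0.0, 0.187, 0.982, -0.0]
ft_force: [-0.1, 0.2, -1.4]
finger_gap: 0.704
gripper_force: 54.4
```

Emit:
{"op": "carry_out", "data": {
  "targets": [
    {"translation":[0,0,-0.4],"twist":[0,0,0],"claw":0.3},
    {"translation":[0,0,-0.4],"twist":[0,0,0],"claw":0.3},
    {"translation":[0,0,0],"twist":[0,0,0],"claw":0.3}
  ]
}}

```text
time_s: 21.08
tcp_pos: [0.5422, -0.1829, 0.0323]
ee_rot: [-0.0, 0.187, 0.982, -0.0]
ft_force: [-0.3, 0.5, -0.4]
finger_gap: 0.708
gripper_force: 54.4
```

Emit:
{"op": "carry_out", "data": {
  "targets": [
    {"translation":[0,0,-0.4],"twist":[0,0,0],"claw":0.3},
    {"translation":[0,0,-0.4],"twist":[0,0,0],"claw":0.3},
    {"translation":[0,0,0],"twist":[0,0,0],"claw":0.3}
  ]
}}

```text
time_s: 21.45
tcp_pos: [0.5423, -0.1829, 0.032]
ee_rot: [0.0, 0.187, 0.982, 0.0]
ft_force: [-4.8, 1.6, 10.1]
finger_gap: 0.711
gripper_force: 55.2
```

Emit:
{"op": "carry_out", "data": {
  "newtons": 20,
  "targets": [
    {"translation":[0,0,0.3],"twist":[0,0,0],"claw":0.6},
    {"translation":[0,0,0],"twist":[0,0,0],"claw":0.7},
    {"translation":[0,0,0],"twist":[0,0,0],"claw":0.75},
    {"translation":[0,0,0],"twist":[0,0,0],"claw":0.82},
    {"translation":[0,0,0],"twist":[0,0,0],"claw":0.9}
  ]
}}

```text
time_s: 22.08
tcp_pos: [0.5423, -0.1829, 0.0317]
ee_rot: [-0.0, 0.187, 0.982, -0.0]
ft_force: [0.2, 0.4, -0.1]
finger_gap: 0.897
gripper_force: 0.0
```

Released. Now rise straight up, clear the view and check.

Emit:
{"op": "carry_out", "data": {
  "targets": [
    {"translation":[0,0,0],"twist":[0,0,0],"claw":1},
    {"translation":[0,0,5],"twist":[0,0,0],"claw":1},
    {"translation":[0,0,15],"twist":[0,0,0],"claw":1},
    {"translation":[0,0,30],"twist":[0,0,0],"claw":1},
    {"translation":[0,0,40],"twist":[0,0,0],"claw":1}
  ]
}}

```text
time_s: 22.7
tcp_pos: [0.5419, -0.1828, 0.1233]
ee_rot: [-0.0, 0.187, 0.982, -0.0]
ft_force: [0.0, -0.1, 0.5]
finger_gap: 1.002
gripper_force: 0.0
```

Emit:
{"op": "carry_out", "data": {
  "targets": [
    {"translation":[-5,45,20],"twist":[0,0,0],"claw":1},
    {"translation":[-5,55,10],"twist":[0,0,0],"claw":1},
    {"translation":[-5,55,0],"twist":[0,0,0],"claw":1},
    {"translation":[-5,55,0],"twist":[0,0,0],"claw":1},
    {"translation":[0,20,0],"twist":[0,0,0],"claw":1}
  ]
}}

```text
time_s: 23.32
tcp_pos: [0.5219, 0.0506, 0.153]
ee_rot: [0.0, 0.185, 0.983, 0.001]
ft_force: [0.4, -0.4, -0.1]
finger_gap: 1.002
gripper_force: 0.0
```

```bash
python3 - <<'E'
from ph import *
a=env.snapshot("side");b=env.snapshot("top"); pickle.dump((a,b),open("s4.pkl","wb"))
def crop(s,x,y,w,h): return cv2.resize(s["color"][y:y+h,x:x+w],(400,300),interpolation=cv2.INTER_NEAREST)
cv2.imwrite("pics/i.png",np.hstack([crop(b,296,190,88,66),crop(a,247,232,88,66)])[...,::-1])
for y in(-.05,0):pass
print(fit(b,(318,206,34,50),.12,.062,.054,[.5795,-.1975,-.373],170,235),fit(b,(318,206,34,50),.12,.062,.054,[.5795,-.1975,-.373],150,225))
o=env.observe(); print(o["time_s"],o["tcp_pos"])
E
```

```text
(array([ 0.5788, -0.1982, -0.3912]), np.float64(8.924572387952743)) (array([ 0.5789, -0.1982, -0.3907]), np.float64(22.886656653423895))
23.425 [0.5223 0.0497 0.1529]
```

View pics/i.png

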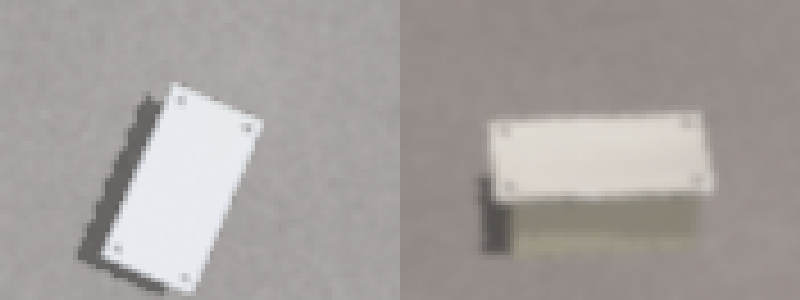

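The plate lies flat over the box in both views (top crop centre ≈(183,188)). It is about 1 mm off centre and 0.02 rad off in yaw, so I'm handing in.

```bash
python3 -c "
from plant import env
print(env.job_done())"
```

```text
the job is handed in; nothing more can be done
None
```

The cover plate lies flat on the outlet box, released, about 1 mm off centre and 0.02 rad off in yaw by the last camera fit; I handed the job in at about 23 s, and no verdict was returned.

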